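# Rehang the cleaning basket on the drying rack

## Task

The cleaned parts have drained: lift the wire basket off the drain hook of the ultrasonic cleaner and, without setting it down on the way, hang it on the hook rail of the drying rack, in the middle and fully home behind the rail's lip. The rail is clamped at a height that nobody has measured, so feel for it: keep the basket level, press only gently on the rack, and let the rail take the weight before you let go. Leave the parts in the basket, and do not disturb the bottle, the board or the brush.

Things in the scene. Friction and masses are not known exactly. Their poses are not given: they have to be found in the camera images.
- basket: Wire basket, 110 (x) x 150 (y) x 60 mm high, about 0.4 kg with its parts (varies). Origin: centre of its underside; z up, +x to its back, which carries the hook strip and the bumper. A rigid wire handle arches over the middle from side to side (legs at y = +-73 mm). It hangs nearly level.
- grip (a point): Centre of the blue plastic grip on the basket's handle, 112 mm above the basket's underside, at basket x = y = 0. 14 mm thick (basket x), 70 mm long (y), 16 mm high; to be grasped from above, fingers closing along basket x.
- tongue (a point): Middle of the lower edge of the basket's hook tongue: a steel strip 3 mm thick (basket x = 65 to 68 mm) and 140 mm wide (y), edge 60 mm above the basket's underside. It hangs 19 mm down from a bridge; the gap between it and the basket's back wall is 10 mm, open below.
- bumper (a point): Middle of the back face of the rubber bumper bar low on the basket's back: basket x = 70 mm, 2 mm farther back than the tongue; from 2 to 8 mm above the basket's underside, 140 mm wide. It goes in UNDER the hook rail: there is room for that while the tongue's edge is up to 45 mm above the channel floor.
- cleaner: White ultrasonic cleaner, fixed, 250 mm wide (y), 170 mm deep, open empty tank, rim 115 mm high. Origin: on the bench under the place where the basket hangs at the start; z up, +x to its back. Two steel uprights like the rack's (front faces x = 70 mm, y = +-55 mm) rise behind the tank to 245 mm.
- drain_hook (a point): Middle of the channel floor of the J-shaped drain hook on the cleaner, 190 mm above the bench. Same section as the rack's hook rail, 190 mm wide (y). The basket's tongue stands in it at the start; to unhook, lift the basket 16 to 40 mm, then move it away towards cleaner -x (higher, the bumper would catch under the hook).
- rack: Steel drying rack, fixed. Origin: on the bench under the place where the basket is to hang; z up, +x to its back: a basket hung in the middle has the rack's x, y and yaw, bumper on the uprights. Foot plate with white drip tray, 18 mm high. To hang: bumper below the rail and against the uprights, tongue above the rail's lip, slide down until the tongue stands on the channel floor.
- uprights (a point): Point midway between the rack's two steel uprights, on the plane of their front faces (rack x = 70 mm), level with their tops, 180 mm above the bench. The uprights are 14 mm wide, at rack y = +-55 mm.
- holder: The rack's J-shaped hook rail (190 mm wide) and its support, same origin and axes as rack. Channel floor x = 60.5 to 70 mm, the uprights are its back; front lip x = 60.5 to 63.5 mm, 10 mm above the floor, edge flared out to x = 58 mm, 13 mm up; 3 mm thick floor. Channel floor 105 to 135 mm above the bench, different every time and not reported.
- heatsink: Cleaned aluminium heatsink, 34 x 44 x 20 mm, loose in the basket. Origin: centre of its underside.
- connector: Cleaned steel connector shell, 30 x 22 x 12 mm, loose in the basket. Origin: centre of its underside.
- bottle: Blue bottle with a yellow cap, diameter 56 mm, 120 mm high, standing between cleaner and rack. Origin: centre of its underside.
- board: Blue laptop circuit board, 130 x 70 x 9 mm, lying flat between cleaner and rack, nearer the robot than the bottle. Origin: centre of its underside.
- brush: Cleaning brush lying on the mat beyond the bottle, about 200 mm long, low. Origin: its underside.

How it is judged:
By the outcome, as a careful person would: the job done as asked, in the order asked, and still so for the second after the job is handed in, with the robot touching nothing.
It also fails if it takes over 61 s, if anything falls off the work surface, if the arm or the gripper's body presses on something with over 40 N, if the wrist force passes 120 N, or if a joint passes its speed limit or range.

## Robot

A 6-joint arm with a two-finger parallel gripper is mounted at the origin on the work surface. World frame = base frame: x ahead of the robot, y to its left, z up, the work surface at z = 0. Lengths are in m, angles in rad, forces in N, time in s.
With the tool pointing down it reaches from about 0.25 to 0.8 m from the base axis. Payload 3.9 kg.
Tool frame: the origin (TCP) lies between the finger pads; the fingertips stand 22 mm ahead of it and the grasp point (between the pads) lies 3 mm ahead of it; z points along the fingers, y is the line along which they close (so a half turn about z gives the same grasp; the last joint's range is limited). The gripper opens to 85 mm and grips with 20 to 120 N. Pads are 22 mm wide; open, the fingers measure 114 mm over their backs; the gripper's body (76 mm by 85 mm) begins 54 mm behind the grasp point. The pads swing forward as they close: fully open they stand 13 mm farther back than shut.
Start: joints at [-1.348, 0.26, -0.138, 1.173, 0, 1.571], TCP at [0.116, -0.512, 0.253] pointing down, gripper open.
Joint ranges: [-2.78, 2.78], [-0.83, 1.72], [-1.28, 1.37], [-1.9, 2.12], [-1.57, 1.48], [-3.14, 3.14]. Speed limits (rad/s): [2.57, 2.57, 3.14, 3.14, 3.14, 3.14].

## Interface

Orientations are given as a unit quaternion [w, x, y, z].
In Python, from bench import state, get_image, camera_info, hand_in gives the robot as it stands. The module is installed in compiled form; this text tells all that it offers.
- The arm moves only by the tool send_rows, never from a script. Its argument "increments" is a list that holds one entry, the list of rows, each a list of 7 numbers: the shift along the tool's x, y, z normalised to -1 to 1, where 1 is 60 cm, then the turn, a rotation vector about the tool's x, y, z normalised to -1 to 1, where 1 is 180 degrees, then the gripper's target within -1 to 1 (fully open at 1, half-way at 0, shut at -1). A call has 1 to 8 rows; each row is the pose to reach, as a shift and turn from the pose commanded when the call began, along the tool's axes at that moment, turning the shorter way round; what a row does not reach only later rows make up. A row lasts 1/10 s, in which the tool goes at most 50 mm and 8.59 degrees, less where a joint would pass 70% of its speed; a pose out of reach is approached as far as the arm can. A call with a number of a shift or a turn outside -1 to 1 is refused whole. A call with a gripper value outside its range is refused whole. The fingers move at their own pace and stop on an object; the grip force is fixed at half the most. Time passes only in rows, so rows that repeat a pose let the fingers close. It gives the time, the measured TCP pose, the force, the opening and the grip force at its end, in the units of the state.
- state(): the state, without advancing time (a new reading comes with each control period).
- get_image(name): name is "side" or "top" or "wrist"; returns the picture (480x640x3 uint8, blue, green, red); there is no depth.
- camera_info(name): a dict with "fov_y" (degrees; the focal length in pixels is half the picture's height over the tangent of half this angle, whatever the lens; pixels are square), "cx", "cy" (the principal point, pixels), "dist_coeffs" ([k1, k2, p1, p2, k3] as OpenCV has them; the pictures are not rectified), "position" and "orientation" of the camera in the world. Camera axes: x right, y down, z forward; pixel columns grow to the right and rows downward; lengths in m; the calibration is good to about 2 mm. A picture is of the moment at which its call begins: read the wrist's pose just before it. camera_info takes no time and is no camera call; for the wrist camera it gives the pose at the moment of the call.
- hand_in(): hands the job in; it is judged then, once.
The state is a dict: "time": time; "q": joint angles; "qd": joint speeds; "effort": joint torques, N m; "position": TCP position; "tcp_rot": TCP orientation; "contact_force": force on the tool from outside, world axes, zero at the start; "wrist_torque": the same for the moment, N m; "grip_width": finger opening in m; "finger_force": force on a finger pad.
Only numpy, scipy, OpenCV 4.12 (cv2) and the standard library are available. Lean on these libraries where they do the work, as an engineer would, in place of code of your own. Each camera call takes 0.05 s, during which the arm holds its last target. There are 200 camera calls.

## Working session

There is one attempt and no reset: what is moved stays moved. The work goes in short steps, Python scripts to look and compute and a tool call to move; the robot and the scene stay as the last step left them, time stands still between calls to the robot, and variables do not carry over. Pictures are saved under pics/ and viewed, at most 10 in all, crops included, and the job is handed in when it is done.

Besides the shell and the picture viewer there is one more tool, called after "Call:" as name(argument=value, ...) on one line, values as JSON. send_rows: Moves the arm, as the interface text tells. Scaled input: -1 to 1 covers 60 cm each way for a shift and 180 degrees each way for a turn. Its arguments: {"type":"object","properties":{"increments":{"type":"array","items":{"type":"array","items":{"type":"array","items":{"type":"number","minimum":-1,"maximum":1}}}}},"required":["increments"]}

```bash
mkdir -p pics; cat > h.py <<'E'
import numpy as np, cv2
from scipy.spatial.transform import Rotation as R
from bench import state,get_image,camera_info,hand_in
def K(ci):
    f=240/np.tan(np.radians(ci['fov_y'])/2); return np.array([[f,0,ci['cx']],[0,f,ci['cy']],[0,0,1]])
def rot(q): return R.from_quat(np.r_[q[1:],q[0]])
def ray(ci,px):
    p=cv2.undistortPoints(np.float64(px).reshape(-1,1,2),K(ci),np.array(ci['dist_coeffs'],float)).reshape(-1,2)
    return np.array(ci['position']),rot(ci['orientation']).apply(np.c_[p,np.ones(len(p))])
def plane(ci,px,z):
    o,d=ray(ci,px); return o+d*((z-o[2])/d[:,2])[:,None]
def proj(ci,P):
    r=rot(ci['orientation']).inv(); rv=r.as_rotvec(); t=-r.apply(ci['position'])
    return cv2.projectPoints(np.float64(P).reshape(-1,1,3),rv,t,K(ci),np.array(ci['dist_coeffs'],float))[0].reshape(-1,2)
def tri(obs):
    A=np.zeros((3,3));b=np.zeros(3)
    for ci,px in obs:
        o,d=ray(ci,[px]); d=d[0]/np.linalg.norm(d[0]); M=np.eye(3)-np.outer(d,d); A+=M;b+=M@o
    return np.linalg.solve(A,b)
E
python3 - <<'E'
from h import *
for n in('side','top','wrist'):
    c=camera_info(n);print(n,{k:np.round(v,4).tolist() for k,v in c.items()})
    cv2.imwrite(f'pics/{n}0.png',get_image(n))
print(state())
E
```

```text
side {'fov_y': 57.8312, 'cx': 315.6426, 'cy': 236.1699, 'dist_coeffs': [-0.0474, 0.0, 0.0, 0.0, 0.0], 'position': [0.3356, 0.5842, 0.6327], 'orientation': [0.0983, -0.1805, 0.8788, -0.4307]}
top {'fov_y': 52.498, 'cx': 312.5528, 'cy': 238.0468, 'dist_coeffs': [-0.1018, 0.0, 0.0, 0.0, 0.0], 'position': [0.4574, 0.0097, 0.9111], 'orientation': [0.0635, -0.6993, 0.7087, -0.0686]}
wrist {'fov_y': 67.0794, 'cx': 316.1841, 'cy': 240.2238, 'dist_coeffs': [-0.0329, 0.0, 0.0, 0.0, 0.0], 'position': [0.1894, -0.4952, 0.3746], 'orientation': [0.1158, 0.7729, -0.6169, -0.0934]}
{'time': 0.15, 'q': array([-1.34800533e+00,  2.60509616e-01, -1.39078326e-01,  1.17269316e+00,
       -2.30919548e-05,  1.57081857e+00]), 'qd': array([-0.00129582, -0.00096009,  0.00387903, -0.00136311,  0.00052355,
        0.00060482]), 'effort': array([ 2.50701240e-03, -4.06008339e+01,  2.54165930e+01,  1.27018322e-02,
        1.17738291e-04,  3.40025245e-06]), 'position': array([ 0.11588486, -0.51154707,  0.25266631]), 'tcp_rot': array([-7.36503457e-04,  9.93802896e-01,  1.11154184e-01, -9.40105081e-05]), 'contact_force': array([0.14728432, 0.43699575, 0.04630627]), 'wrist_torque': array([ 0.0590491 , -0.0138749 ,  0.05088364]), 'finger_force': 0.0, 'grip_width': 0.08560055852170834}
```

View pics/top0.png

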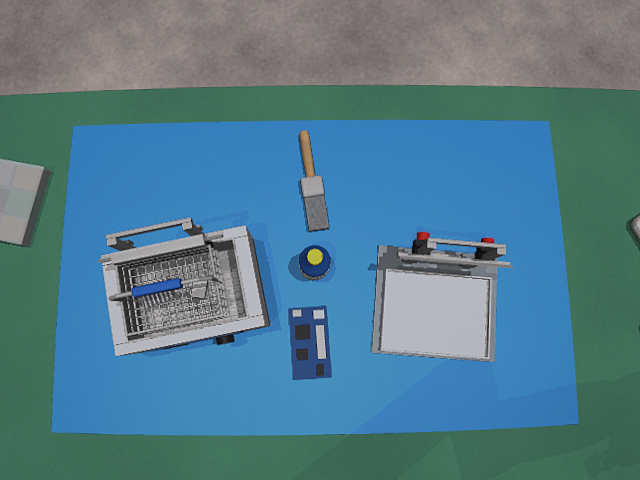

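View pics/side0.png

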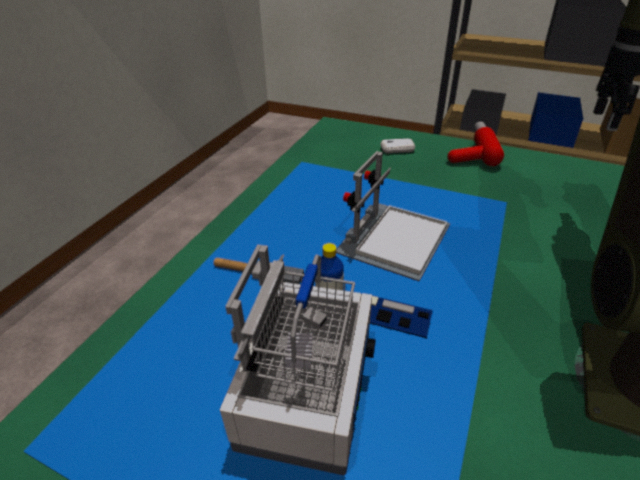

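The top view shows the cleaner with the basket at left (blue grip near (157,287)) and the rack at right (tray about 375–495 × 268–360, clamps red near (422,236) and (487,241)). The side view shows the same parts: grip at (307,284), rack uprights at (357,200) and (378,175).

```bash
python3 - <<'E'
from h import *
t=cv2.imread('pics/top0.png');s=cv2.imread('pics/side0.png')
a=cv2.resize(t[220:370,360:520],None,fx=5,fy=4*1.25,interpolation=cv2.INTER_CUBIC)[:600]
cv2.imwrite('pics/c1.png',cv2.resize(t[225:345,360:520],(800,600),interpolation=cv2.INTER_CUBIC))
cv2.imwrite('pics/c2.png',cv2.resize(s[140:290,320:480],(640,600),interpolation=cv2.INTER_CUBIC))
for n,im,roi in(('top',t,(110,215,265,310)),('side',s,(280,330,255,312))):
    x0,x1,y0,y1=roi; hsv=cv2.cvtColor(im,cv2.COLOR_BGR2HSV)
    b=im.astype(int); m=((b[...,0]>90)&(b[...,0]>b[...,2]+60)&(b[...,0]>b[...,1]+50)).astype(np.uint8)
    k=np.zeros_like(m);k[y0:y1,x0:x1]=1;m*=k
    c=max(cv2.findContours(m,0,2)[0],key=cv2.contourArea);print(n,cv2.contourArea(c),cv2.minAreaRect(c))
    (cx,cy),_,_=cv2.minAreaRect(c)
    globals()[n]=(camera_info(n),(cx,cy))
    if n=='top':
        bx=cv2.boxPoints(cv2.minAreaRect(c)); print(plane(top[0],bx,0.247),plane(top[0],[(cx,cy)],0.247))
print(tri([top,side]))
E
```

```text
top 401.5 ((155.5292510986328, 287.1365661621094), (9.289122581481934, 49.309173583984375), 77.90524291992188)
[[0.51646337 0.25636783 0.247     ]
 [0.53026717 0.18910496 0.247     ]
 [0.51772288 0.1859918  0.247     ]
 [0.50393191 0.2530218  0.247     ]] [[0.51711533 0.22100741 0.247     ]]
side 649.0 ((299.5, 278.0), (46.0, 33.0), 90.0)
[0.52049322 0.22096717 0.25158597]
```

View pics/c1.png

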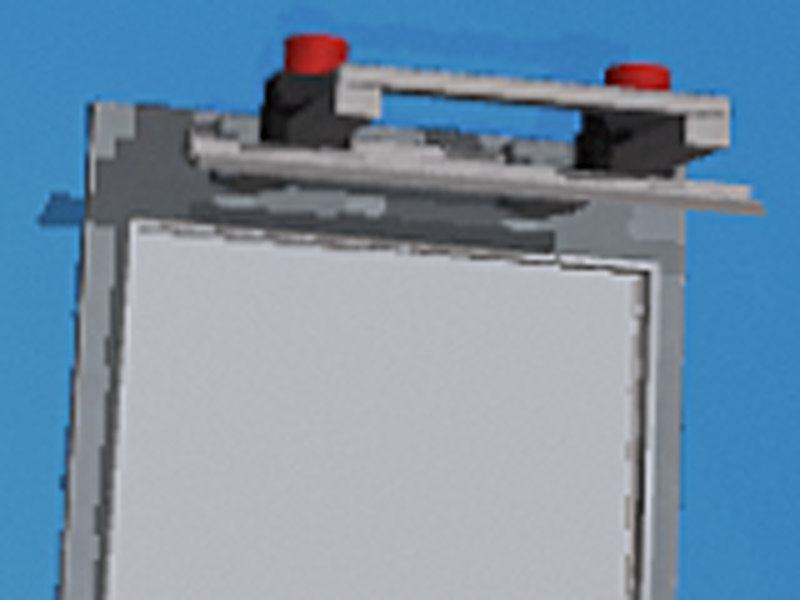

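View pics/c2.png

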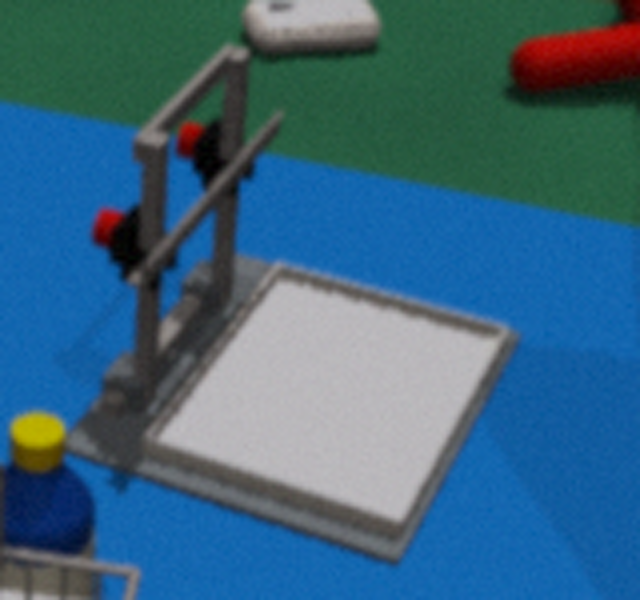

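The rack crops show the two upright tops (crop px about (360,90) and (707,117) at their front edges), the hook rail from (195,150) to (760,205), and the tray's back edge from (135,222) to (655,265). In the side crop, the rail runs from (138,278) to (280,115).

```bash
python3 - <<'E'
from h import *
T=camera_info('top');S=camera_info('side')
c=lambda p:np.array(p)/5+np.array([360,225])-.4
s=lambda p:np.array(p)/4+np.array([320,140])-.375
u=plane(T,c([(337,90),(382,92),(686,116),(728,119)]),.18);print('upr',u.round(4),u.mean(0).round(4))
d=(u[:2].mean(0)-u[2:].mean(0));print('dist',np.linalg.norm(d),'yawU',np.degrees(np.arctan2(-d[0],d[1])))
tr=plane(T,c([(135,222),(655,265)]),.018);d=tr[0]-tr[1];print('tray',tr.round(4),np.degrees(np.arctan2(-d[0],d[1])))
a=tri([(T,c((190,160))),(S,s((138,282)))]);b=tri([(T,c((763,210))),(S,s((280,116)))]);print('rail',a,b,np.linalg.norm(a-b),(a+b)/2)
for p in [(360,92),(707,118)]: print(plane(T,c([p]),.18), proj(S,plane(T,c([p]),.18))*4-np.array([1280,560]))
# cleaner uprights/hook: full px
for z in(.115,):
  print('rim',plane(T,[(117,355),(269,322),(247,227),(103,258)],z))
print('clean uprights',plane(T,[(108,236),(190,221)],.245))
E
```

```text
upr [[ 0.5864 -0.1724  0.18  ]
 [ 0.5856 -0.1864  0.18  ]
 [ 0.5767 -0.282   0.18  ]
 [ 0.5756 -0.2954  0.18  ]] [ 0.5811 -0.2341  0.18  ]
dist 0.10968822069679615 yawU -5.143327071077021
tray [[ 0.5663 -0.1344  0.018 ]
 [ 0.5469 -0.33    0.018 ]] -5.681270238437423
rail [ 0.57408912 -0.13736287  0.11843808] [ 0.55289723 -0.3282727   0.12428145] 0.19217129158382415 [ 0.56349317 -0.23281779  0.12135977]
[[ 0.58567467 -0.17956712  0.18      ]] [[146.39086692 136.41578591]]
[[ 0.57599893 -0.28866047  0.18      ]] [[226.39991226  51.43779583]]
rim [[0.41875514 0.32325867 0.115     ]
 [0.47079511 0.07518605 0.115     ]
 [0.62830261 0.11227288 0.115     ]
 [0.5784682  0.35546305 0.115     ]]
clean uprights [[0.59014264 0.29372491 0.245     ]
 [0.61014219 0.17634055 0.245     ]]
```

View pics/wrist0.png

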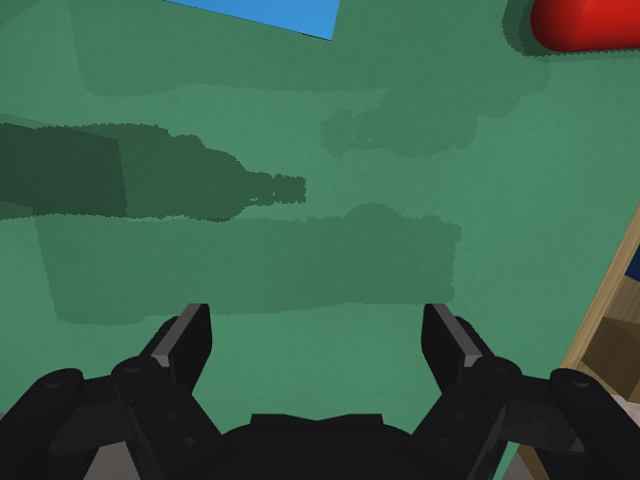

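The wrist view shows only the mat and the open fingers, nothing in the way. Next I go above the grip.

```bash
cat >> h.py <<'E'
def inc(P,yaw,level=True):
    """normalised increments to tool pose P with tool y at yaw (deg), pointing down"""
    s=state(); r=rot(s['tcp_rot']); a=np.radians(yaw)
    y=np.array([np.cos(a),np.sin(a),0]);z=np.array([0,0,-1.]);x=np.cross(y,z)
    g=R.from_matrix(np.c_[x,y,z])
    d=r.inv().apply(np.array(P)-s['position']); w=(r.inv()*g).as_rotvec()
    print('shift',(d/.6).round(4),'turn',(w/np.pi).round(4)); return d,w
def st():
    s=state();y=rot(s['tcp_rot']).as_matrix();print('t',round(s['time'],2),'p',s['position'].round(4),'yaw',np.degrees(np.arctan2(y[1,1],y[0,1])).round(2),'zax',y[:,2].round(3),'F',s['contact_force'].round(2),'T',s['wrist_torque'].round(2),'w',round(s['grip_width'],4),s['finger_force'])
E
python3 - <<'E'
from h import *
inc((.317,-.145,.36),-33);inc((.518,.221,.36),11.7)
E
```

```text
shift [ 0.4619 -0.522  -0.1781] turn [-5.000e-04 -2.000e-04 -2.458e-01]
shift [ 0.9234 -1.0429 -0.1774] turn [-4.000e-04 -4.000e-04 -4.941e-01]
```

Call:
send_rows(increments=[[[0.462,-0.522,-0.178,0,0,-0.246,1],[0.462,-0.522,-0.178,0,0,-0.246,1],[0.462,-0.522,-0.178,0,0,-0.246,1],[0.462,-0.522,-0.178,0,0,-0.246,1],[0.462,-0.522,-0.178,0,0,-0.246,1],[0.462,-0.522,-0.178,0,0,-0.246,1],[0.462,-0.522,-0.178,0,0,-0.246,1],[0.462,-0.522,-0.178,0,0,-0.246,1]]])

```text
time: 0.95
position: [0.3026, -0.1704, 0.3528]
tcp_rot: [0.0, 0.879, 0.477, 0.0]
contact_force: [2.1, -0.1, -0.6]
grip_width: 0.0855
finger_force: 0.0
```

```bash
python3 - <<'E'
from h import *
st();inc((.518,.221,.36),11.7)
E
```

```text
t 0.95 p [ 0.3026 -0.1704  0.3528] yaw -32.99 zax [ 0.001 -0.    -1.   ] F [ 2.08 -0.13 -0.6 ] T [-0.05 -0.09 -0.04] w 0.0855 0.0
shift [ 0.7426 -0.0541 -0.012 ] turn [ 2.000e-04  0.000e+00 -2.483e-01]
```

Call:
send_rows(increments=[[[0.743,-0.054,-0.012,0,0,-0.248,1],[0.743,-0.054,-0.012,0,0,-0.248,1],[0.743,-0.054,-0.012,0,0,-0.248,1],[0.743,-0.054,-0.012,0,0,-0.248,1],[0.743,-0.054,-0.012,0,0,-0.248,1],[0.743,-0.054,-0.012,0,0,-0.248,1],[0.743,-0.054,-0.012,0,0,-0.248,1],[0.743,-0.054,-0.012,0,0,-0.248,1]]])

```text
time: 1.75
position: [0.4955, 0.1804, 0.3585]
tcp_rot: [0.0, 0.631, 0.776, -0.0]
contact_force: [1.7, -0.4, 1.0]
grip_width: 0.0853
finger_force: 0.0
```

```bash
python3 - <<'E'
from h import *
st();inc((.518,.221,.36),11.7)
E
```

```text
t 1.75 p [0.4955 0.1804 0.3585] yaw 11.73 zax [-0. -0. -1.] F [ 1.72 -0.39  1.02] T [-0.05 -0.07 -0.03] w 0.0853 0.0
shift [ 0.0587  0.0505 -0.0026] turn [-0.0001  0.0001  0.0001]
```

Call:
send_rows(increments=[[[0.0587,0.0505,0,0,0,0,1],[0.0587,0.0505,0,0,0,0,1],[0.0587,0.0505,0,0,0,0,1]]])

```text
time: 2.05
position: [0.5175, 0.2196, 0.3574]
tcp_rot: [-0.0, 0.631, 0.776, -0.001]
contact_force: [-0.8, -0.4, -0.5]
grip_width: 0.0855
finger_force: 0.0
```

```bash
python3 - <<'E'
from h import *
st();c=camera_info('wrist');im=get_image('wrist');cv2.imwrite('pics/w1.png',im)
b=im.astype(int); m=((b[...,0]>70)&(b[...,0]>b[...,2]+50)&(b[...,0]>b[...,1]+45)).astype(np.uint8)
m=cv2.morphologyEx(m,cv2.MORPH_OPEN,np.ones((5,5)))
for k in sorted(cv2.findContours(m,0,2)[0],key=cv2.contourArea)[-3:]:
    r=cv2.minAreaRect(k);print(r);bx=plane(c,cv2.boxPoints(r),.25);print(bx.round(4),bx.mean(0).round(4))
E
```

```text
t 2.05 p [0.5175 0.2196 0.3574] yaw 11.79 zax [-0.002 -0.001 -1.   ] F [-0.76 -0.38 -0.55] T [ 0.03  0.03 -0.01] w 0.0855 0.0
((389.5443115234375, 373.0992431640625), (105.9963607788086, 111.57026672363281), 7.943472385406494)
[[0.5575 0.0792 0.25  ]
 [0.547  0.1769 0.25  ]
 [0.6236 0.1808 0.25  ]
 [0.6437 0.0817 0.25  ]] [0.593  0.1296 0.25  ]
((187.0749969482422, 218.5451202392578), (121.46760559082031, 287.443115234375), 2.9507791996002197)
[[0.3909 0.1018 0.25  ]
 [0.3902 0.303  0.25  ]
 [0.4611 0.3136 0.25  ]
 [0.4812 0.1163 0.25  ]] [0.4308 0.2087 0.25  ]
((465.0366516113281, 153.46632385253906), (253.24618530273438, 354.6158447265625), 20.85445785522461)
[[0.4998 0.1953 0.25  ]
 [0.5317 0.3985 0.25  ]
 [0.679  0.3869 0.25  ]
 [0.6867 0.1597 0.25  ]] [0.5993 0.2851 0.25  ]
```

View pics/w1.png

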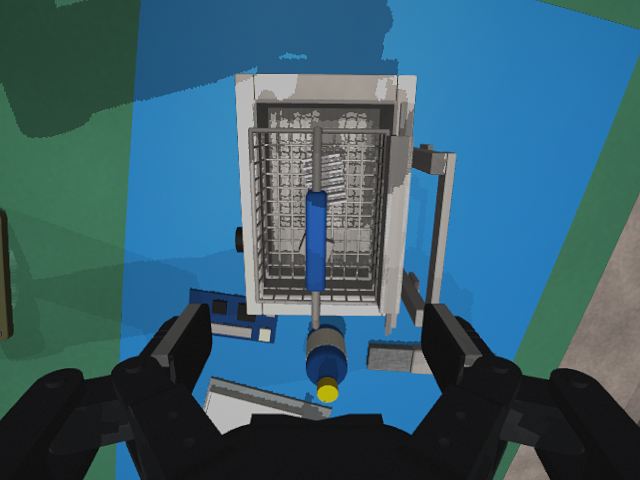

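The wrist view shows the grip running from (317,192) to (315,292), about 20 px wide and central. The heatsink is at (323,175).

```bash
python3 - <<'E'
from h import *
c=camera_info('wrist')
im=cv2.imread('pics/w1.png').astype(int)
m=((im[...,0]>80)&(im[...,0]>im[...,2]+60)&(im[...,0]>im[...,1]+40)).astype(np.uint8)
m[:185]=0;m[297:]=0;m[:,:300]=0;m[:,333:]=0
k=max(cv2.findContours(m,0,2)[0],key=cv2.contourArea);r=cv2.minAreaRect(k);print(r)
p=plane(c,cv2.boxPoints(r),.25);print(p.round(4),p.mean(0))
p=plane(c,[(317,194),(315.5,290)],.25);d=p[0]-p[1];print(p.mean(0),np.linalg.norm(d),np.degrees(np.arctan2(-d[0],d[1])))
print(cv2.boundingRect(k))
# drain hook long edge & upright
p=plane(c,[(450,153),(436,302)],.245);d=p[0]-p[1];print('cl yaw',np.degrees(np.arctan2(-d[0],d[1])))
p=plane(c,[(240,78),(248,312)],.115);d=p[0]-p[1];print(np.degrees(np.arctan2(-d[0],d[1])))
inc((.5185,.221,.245),11.7)
E
```

```text
((315.5, 242.0), (98.0, 19.0), 90.0)
[[0.5035 0.252  0.25  ]
 [0.5154 0.2545 0.25  ]
 [0.5299 0.1875 0.25  ]
 [0.5169 0.1848 0.25  ]] [0.51643244 0.21971837 0.25      ]
[0.51689129 0.21987339 0.25      ] 0.06715743406585349 10.891958960947399
(306, 193, 20, 99)
cl yaw 12.386375301105165
10.40905169549362
shift [0.0036 0.0035 0.1885] turn [-0.0006  0.0002  0.0001]
```

Call:
send_rows(increments=[[[0.0015,0.0005,0.05,0,0,0,1],[0.0015,0.0005,0.1,0,0,0,1],[0.0015,0.0005,0.15,0,0,0,1],[0.0015,0.0005,0.187,0,0,0,1],[0.0015,0.0005,0.187,0,0,0,1],[0.0015,0.0005,0.187,0,0,0,1]]])

```text
time: 2.7
position: [0.5172, 0.2186, 0.2475]
tcp_rot: [0.0, 0.632, 0.775, -0.0]
contact_force: [0.5, 0.4, -0.5]
grip_width: 0.0852
finger_force: 0.0
```

```bash
python3 - <<'E'
from h import *
st();inc((.517,.2205,.245),11.7)
im=get_image('wrist');cv2.imwrite('pics/w2.png',im)
E
```

```text
t 2.7 p [0.5172 0.2186 0.2475] yaw 11.6 zax [ 0. -0. -1.] F [ 0.47  0.39 -0.51] T [ 0.03 -0.   -0.05] w 0.0852 0.0
shift [0.0032 0.0002 0.0041] turn [ 0.      0.     -0.0006]
```

View pics/w2.png

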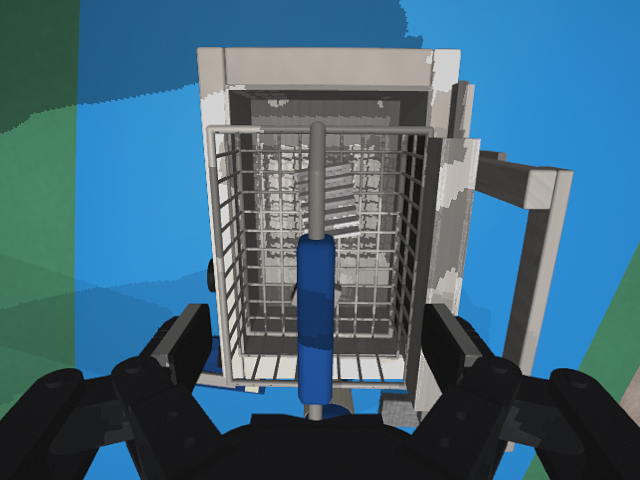

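The grip (column 316) lies midway between the fingers (211 and 422), clear of the uprights. I close now.

Call:
send_rows(increments=[[[0.003,0,0.004,0,0,0,1],[0.003,0,0.004,0,0,0,-1],[0.003,0,0.004,0,0,0,-1],[0.003,0,0.004,0,0,0,-1],[0.003,0,0.004,0,0,0,-1],[0.003,0,0.004,0,0,0,-1],[0.003,0,0.004,0,0,0,-1],[0.003,0,0.004,0,0,0,-1]]])

```text
time: 3.55
position: [0.5171, 0.2215, 0.2444]
tcp_rot: [-0.0, 0.632, 0.775, -0.0]
contact_force: [-1.5, -1.6, 2.9]
grip_width: 0.0129
finger_force: 58.7
```

```bash
python3 -c "
from h import *
st()"
```

```text
t 3.55 p [0.5171 0.2215 0.2444] yaw 11.68 zax [-0. -0. -1.] F [-1.51 -1.57  2.87] T [-0.08  0.19 -0.12] w 0.0129 58.665027022361755
```

Call:
send_rows(increments=[[[0,0,-0.008,0,0,0,-1],[0,0,-0.016,0,0,0,-1],[0,0,-0.024,0,0,0,-1],[0,0,-0.032,0,0,0,-1],[0,0,-0.04,0,0,0,-1],[0,0,-0.045,0,0,0,-1],[0,0,-0.045,0,0,0,-1],[0,0,-0.045,0,0,0,-1]]])

```text
time: 4.35
position: [0.5173, 0.2216, 0.2711]
tcp_rot: [-0.0, 0.631, 0.775, -0.0]
contact_force: [-0.4, 0.4, -3.5]
grip_width: 0.0129
finger_force: 58.8
```

```bash
python3 -c "
from h import *
st()"
```

```text
t 4.35 p [0.5173 0.2216 0.2711] yaw 11.69 zax [-0. -0. -1.] F [-0.45  0.43 -3.46] T [ 0.    0.05 -0.04] w 0.0129 58.76263439655304
```

Call:
send_rows(increments=[[[0,-0.01,0,0,0,0,-1],[0,-0.03,0,0,0,0,-1],[0,-0.055,-0.003,0,0,0,-1],[0,-0.08,-0.015,0,0,0,-1],[0,-0.105,-0.03,0,0,0,-1],[0,-0.12,-0.045,0,0,0,-1],[0,-0.13,-0.05,0,0,0,-1],[0,-0.13,-0.05,0,0,0,-1]]])

```text
time: 5.15
position: [0.4408, 0.2059, 0.3024]
tcp_rot: [0.001, 0.631, 0.776, 0.001]
contact_force: [-0.2, -1.0, -4.0]
grip_width: 0.0132
finger_force: 58.8
```

```bash
python3 - <<'E'
from h import *
st();a=np.radians(-5.4);u=np.array([np.cos(a),np.sin(a)])
O=np.array([.511,-.2274]);g=O-.08*u;print(g)
inc((g[0],g[1],.30),-5.4)
E
```

```text
t 5.15 p [0.4408 0.2059 0.3024] yaw 11.7 zax [ 0.002  0.001 -1.   ] F [-0.24 -1.   -3.98] T [-0.02  0.01  0.05] w 0.0132 58.78227174282074
[ 0.43135504 -0.21987133]
shift [-0.6917 -0.1593  0.0033] turn [ 0.0007 -0.0003  0.095 ]
```

Call:
send_rows(increments=[[[-0.0138,-0.0032,0,0,0,0.0019,-1],[-0.0415,-0.0096,0,0,0,0.0057,-1],[-0.09,-0.0207,0,0,0,0.0124,-1],[-0.145,-0.0334,0,0,0,0.02,-1],[-0.2,-0.046,0,0,0,0.0275,-1],[-0.255,-0.0587,0,0,0,0.035,-1],[-0.31,-0.0714,0,0,0,0.0426,-1],[-0.365,-0.084,0,0,0,0.05,-1]]])

```text
time: 5.95
position: [0.4359, -0.0209, 0.3006]
tcp_rot: [-0.0, 0.691, 0.723, -0.0]
contact_force: [0.6, -0.1, -4.0]
grip_width: 0.0129
finger_force: 58.8
```

```bash
python3 - <<'E'
from h import *
st();inc((.4314,-.22,.30),-5.4)
E
```

```text
t 5.95 p [ 0.4359 -0.0209  0.3006] yaw 2.59 zax [-0. -0. -1.] F [ 0.64 -0.08 -3.98] T [-0.01 -0.   -0.02] w 0.0129 58.784993290901184
shift [-0.3312 -0.0225  0.0012] turn [-0.0001  0.0001  0.0444]
```

Call:
send_rows(increments=[[[-0.05,-0.0034,0,0,0,0.0067,-1],[-0.105,-0.0071,0,0,0,0.0141,-1],[-0.16,-0.0109,0,0,0,0.0214,-1],[-0.215,-0.0146,0,0,0,0.0288,-1],[-0.265,-0.018,0,0,0,0.0355,-1],[-0.305,-0.0207,0,0,0,0.0409,-1],[-0.331,-0.0225,0,0,0,0.0444,-1],[-0.331,-0.0225,0,0,0,0.0444,-1]]])

```text
time: 6.75
position: [0.4318, -0.2199, 0.3005]
tcp_rot: [-0.0, 0.74, 0.672, -0.0]
contact_force: [-0.1, 0.3, -4.0]
grip_width: 0.0131
finger_force: 58.8
```

```bash
python3 - <<'E'
from h import *
st();inc((.4314,-.22,.20),-5.4)
im=get_image('wrist');cv2.imwrite('pics/w3.png',im)
a=cv2.resize(get_image('side')[120:300,320:520],(800,720),interpolation=cv2.INTER_CUBIC)[:600];cv2.imwrite('pics/s3.png',a)
E
```

```text
t 6.75 p [ 0.4318 -0.2199  0.3005] yaw -5.49 zax [-0.001 -0.    -1.   ] F [-0.09  0.33 -4.01] T [ 0.03  0.01 -0.03] w 0.0131 58.80163908004761
shift [-1.000e-04 -5.000e-04  1.675e-01] turn [-0.0002  0.0001 -0.0005]
```

View pics/w3.png

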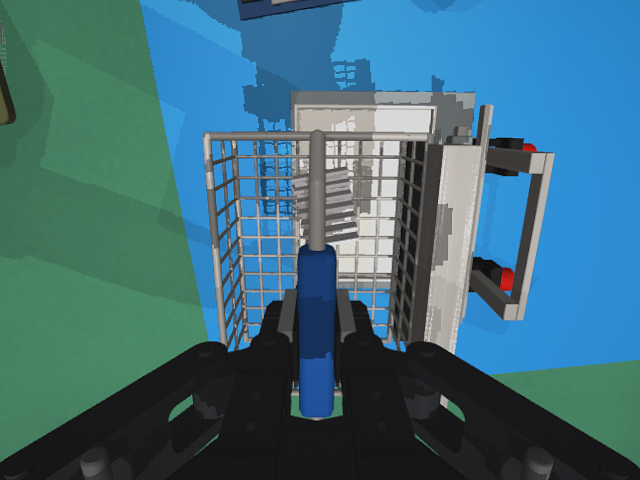

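The wrist view shows the basket held level with its heatsink inside. The rack upright tops are near (541,160) and (513,312), and the rail's +y end is near (487,105).

```bash
python3 - <<'E'
from h import *
c=camera_info('wrist');T=camera_info('top');S=camera_info('side')
u=plane(c,[(530,153),(527,173),(503,299),(499,320)],.18);print(u.round(4),u.mean(0).round(4));d=u[:2].mean(0)-u[2:].mean(0);print(np.linalg.norm(d),np.degrees(np.arctan2(-d[0],d[1])))
t=(np.array((190,150))/5+[360,225]-.4)
s=(np.array((138,278))/4+[320,140]-.375)
for pw in [(482,105),(487,105),(492,106)]:
  for p in (tri([(c,pw),(T,t)]),tri([(c,pw),(T,t),(S,s)]),tri([(c,pw),(S,s)])): print(pw,p.round(4))
# predicted rail +y end for floors
a=np.radians(-5.4);X=np.array([np.cos(a),np.sin(a)]);Y=np.array([-X[1],X[0]]);O=np.array([.511,-.2274])
for f in(.105,.115,.125,.135):
  P=[np.r_[O+x*X+.095*Y,z] for x,z in((58,f+.013),(60.5,f-.003),(63.5,f+.01),(70,f)) for x in[x/1e3]]
  print(f,proj(c,P).round(0).tolist(),((proj(T,P)-[360,225]+.4)*5).round(0).tolist(),((proj(S,P)-[320,140]+.375)*4).round(0).tolist())
E
```

```text
[[ 0.5781 -0.1703  0.18  ]
 [ 0.577  -0.1834  0.18  ]
 [ 0.5662 -0.2758  0.18  ]
 [ 0.5642 -0.2932  0.18  ]] [ 0.5714 -0.2307  0.18  ]
0.10834645478733582 -6.562555304434799
(482, 105) [ 0.578  -0.1375  0.1081]
(482, 105) [ 0.5743 -0.1368  0.1203]
(482, 105) [ 0.5722 -0.1361  0.1214]
(487, 105) [ 0.5775 -0.1371  0.1163]
(487, 105) [ 0.5753 -0.1369  0.1211]
(487, 105) [ 0.574  -0.1365  0.1218]
(492, 106) [ 0.5774 -0.1371  0.1233]
(492, 106) [ 0.5764 -0.1373  0.1217]
(492, 106) [ 0.576  -0.1376  0.1218]
0.105 [[489.0, 107.0], [483.0, 108.0], [494.0, 108.0], [496.0, 108.0]] [[192.0, 150.0], [184.0, 150.0], [191.0, 135.0], [187.0, 121.0]] [[131.0, 280.0], [126.0, 304.0], [122.0, 282.0], [110.0, 295.0]]
0.115 [[495.0, 107.0], [489.0, 108.0], [500.0, 107.0], [502.0, 108.0]] [[198.0, 146.0], [189.0, 146.0], [197.0, 131.0], [192.0, 116.0]] [[132.0, 264.0], [127.0, 288.0], [122.0, 266.0], [111.0, 279.0]]
0.125 [[501.0, 106.0], [494.0, 107.0], [506.0, 106.0], [508.0, 107.0]] [[203.0, 141.0], [195.0, 141.0], [202.0, 126.0], [198.0, 111.0]] [[133.0, 248.0], [127.0, 273.0], [123.0, 250.0], [111.0, 263.0]]
0.135 [[508.0, 105.0], [500.0, 106.0], [513.0, 105.0], [515.0, 106.0]] [[209.0, 136.0], [200.0, 136.0], [208.0, 121.0], [203.0, 106.0]] [[133.0, 232.0], [128.0, 257.0], [124.0, 234.0], [112.0, 247.0]]
```

View pics/s3.png

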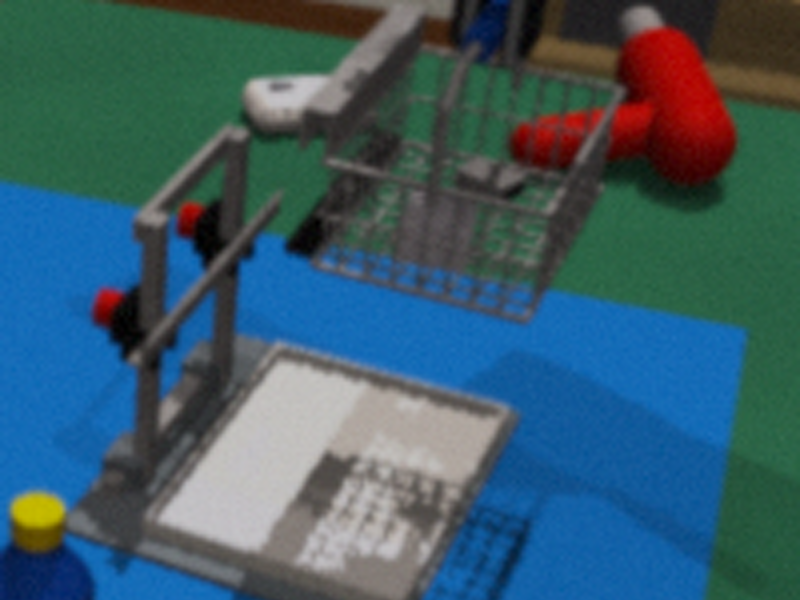

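The side view shows the rail's +y end in crop pixels at (135,345–365), which puts the channel floor near 0.105–0.115 m. The basket is level and both parts are inside. I descend in front of the rack with the tongue at about 0.14.

Call:
send_rows(increments=[[[0.003,0,0.01,0,0,0,-1],[0.003,0,0.035,0,0,0,-1],[0.003,0,0.07,0,0,0,-1],[0.003,0,0.105,0,0,0,-1],[0.003,0,0.14,0,0,0,-1],[0.003,0,0.165,0,0,0,-1],[0.003,0,0.1758,0,0,0,-1],[0.003,0,0.1758,0,0,0,-1]]])

```text
time: 7.65
position: [0.4313, -0.2149, 0.1947]
tcp_rot: [-0.001, 0.739, 0.674, -0.0]
contact_force: [-0.8, 0.2, -3.7]
grip_width: 0.0129
finger_force: 58.8
```

```bash
python3 - <<'E'
from h import *
st();a=np.radians(-5.6);u=np.array([np.cos(a),np.sin(a)])
for k in(.02,.0): g=np.array([.5075,-.2262])-k*u;print(g);inc((g[0],g[1],.195),-5.6)
E
```

```text
t 7.65 p [ 0.4313 -0.2149  0.1947] yaw -5.23 zax [-0.002  0.001 -1.   ] F [-0.78  0.17 -3.73] T [ 0.    0.   -0.03] w 0.0129 58.790881633758545
[ 0.48759545 -0.22424834]
shift [-0.007   0.0949 -0.0007] turn [-0.0007 -0.0003  0.0021]
[ 0.5075 -0.2262]
shift [-0.0072  0.1283 -0.0007] turn [-0.0007 -0.0003  0.0021]
```

Call:
send_rows(increments=[[[-0.006,0.012,0,0,0,0.001,-1],[-0.006,0.03,0,0,0,0.001,-1],[-0.006,0.05,0,0,0,0.001,-1],[-0.006,0.07,0,0,0,0.001,-1],[-0.006,0.085,0,0,0,0.001,-1],[-0.006,0.094,0,0,0,0.001,-1],[-0.006,0.094,0,0,0,0.001,-1],[-0.006,0.094,0,0,0,0.001,-1]]])

```text
time: 8.45
position: [0.4874, -0.2247, 0.1954]
tcp_rot: [-0.0, 0.74, 0.672, -0.0]
contact_force: [-0.0, -0.2, -4.4]
grip_width: 0.0132
finger_force: 58.8
```

```bash
python3 - <<'E'
from h import *
st();inc((.5075,-.2262,.195),-5.6)
E
```

```text
t 8.45 p [ 0.4874 -0.2247  0.1954] yaw -5.48 zax [-0.001  0.    -1.   ] F [-0.04 -0.17 -4.41] T [0.05 0.06 0.  ] w 0.0132 58.781704902648926
shift [0.0008 0.0336 0.0006] turn [-0.0003 -0.0001  0.0007]
```

Call:
send_rows(increments=[[[0,0.004,0,0,0,0,-1],[0,0.008,0,0,0,0,-1],[0,0.012,0,0,0,0,-1],[0,0.016,0,0,0,0,-1],[0,0.016,0,0,0,0,-1]]])

```text
time: 8.95
position: [0.4977, -0.2259, 0.1957]
tcp_rot: [0.0, 0.74, 0.672, 0.0]
contact_force: [0.7, -0.6, -3.7]
grip_width: 0.0128
finger_force: 58.8
```

Call:
send_rows(increments=[[[0,0.003,0,0,0,0,-1],[0,0.006,0,0,0,0,-1],[0,0.009,0,0,0,0,-1],[0,0.009,0,0,0,0,-1]]])

```text
time: 9.35
position: [0.5022, -0.2262, 0.1954]
tcp_rot: [-0.001, 0.74, 0.672, -0.0]
contact_force: [-2.2, 0.5, -2.9]
grip_width: 0.0126
finger_force: 58.9
```

Call:
send_rows(increments=[[[0,0.003,0,0,0,0,-1],[0,0.003,0,0,0,0,-1]]])

```text
time: 9.55
position: [0.5031, -0.2263, 0.1952]
tcp_rot: [-0.001, 0.74, 0.672, -0.001]
contact_force: [-4.1, 0.6, -2.4]
grip_width: 0.0129
finger_force: 59.1
```

```bash
python3 -c "
from h import *
st()"
```

```text
t 9.55 p [ 0.5031 -0.2263  0.1952] yaw -5.5 zax [-0.003  0.    -1.   ] F [-4.07  0.59 -2.36] T [ 0.04  1.21 -0.08] w 0.0129 59.08812761306763
```

Call:
send_rows(increments=[[[0,-0.0015,0.004,0,0,0,-1],[0,-0.0015,0.008,0,0,0,-1],[0,-0.0015,0.012,0,0,0,-1],[0,-0.0015,0.016,0,0,0,-1],[0,-0.0015,0.016,0,0,0,-1]]])

```text
time: 10.05
position: [0.5031, -0.2263, 0.1854]
tcp_rot: [-0.001, 0.74, 0.672, -0.0]
contact_force: [-3.8, -0.4, -3.9]
grip_width: 0.0131
finger_force: 58.8
```

```bash
python3 -c "
from h import *
st()"
```

```text
t 10.05 p [ 0.5031 -0.2263  0.1854] yaw -5.49 zax [-0.001  0.    -1.   ] F [-3.84 -0.37 -3.92] T [ 0.12  1.22 -0.14] w 0.0131 58.797980546951294
```

Call:
send_rows(increments=[[[0,-0.001,0.003,0,0,0,-1],[0,-0.001,0.006,0,0,0,-1],[0,-0.001,0.009,0,0,0,-1],[0,-0.001,0.009,0,0,0,-1]]])

```text
time: 10.45
position: [0.5029, -0.2263, 0.1803]
tcp_rot: [-0.0, 0.74, 0.672, -0.0]
contact_force: [-4.6, 0.4, -4.1]
grip_width: 0.0129
finger_force: 58.9
```

Call:
send_rows(increments=[[[0,0,0.003,0,0,0,-1],[0,0,0.006,0,0,0,-1],[0,0,0.006,0,0,0,-1]]])

```text
time: 10.75
position: [0.503, -0.2264, 0.1768]
tcp_rot: [-0.0, 0.74, 0.672, -0.0]
contact_force: [-2.8, 0.7, -3.9]
grip_width: 0.013
finger_force: 58.9
```

```bash
python3 -c "
from h import *
st()"
```

```text
t 10.75 p [ 0.503  -0.2264  0.1768] yaw -5.49 zax [-0.  0. -1.] F [-2.8   0.74 -3.94] T [ 0.11  1.24 -0.1 ] w 0.013 58.8893187046051
```

Call:
send_rows(increments=[[[0,0,0.002,0,0,0,-1],[0,0,0.004,0,0,0,-1],[0,0,0.006,0,0,0,-1],[0,0,0.006,0,0,0,-1]]])

```text
time: 11.15
position: [0.5029, -0.2263, 0.1734]
tcp_rot: [-0.0, 0.74, 0.672, -0.0]
contact_force: [-4.0, 0.1, -3.0]
grip_width: 0.0129
finger_force: 59.0
```

Call:
send_rows(increments=[[[0,0,0.002,0,0,0,-1],[0,0,0.004,0,0,0,-1],[0,0,0.004,0,0,0,-1]]])

```text
time: 11.45
position: [0.5029, -0.2264, 0.1711]
tcp_rot: [-0.0, 0.74, 0.672, -0.0]
contact_force: [-5.1, 0.3, -2.2]
grip_width: 0.0129
finger_force: 59.1
```

Call:
send_rows(increments=[[[0,0,0.002,0,0,0,-1],[0,0,0.004,0,0,0,-1],[0,0,0.004,0,0,0,-1]]])

```text
time: 11.75
position: [0.5027, -0.2264, 0.1709]
tcp_rot: [0.001, 0.74, 0.672, 0.0]
contact_force: [-9.3, 2.1, 10.1]
grip_width: 0.0129
finger_force: 60.9
```

```bash
python3 -c "
from h import *
st()"
```

```text
t 11.75 p [ 0.5027 -0.2264  0.1709] yaw -5.49 zax [ 0.001 -0.001 -1.   ] F [-9.26  2.05 10.13] T [ 0.46  2.25 -0.15] w 0.0129 60.91474413871765
```

Call:
send_rows(increments=[[[0,-0.0015,-0.0015,0,0,0,-1],[0,-0.0015,-0.002,0,0,0,-1],[0,-0.0015,-0.002,0,0,0,-1]]])

```text
time: 12.05
position: [0.5026, -0.2264, 0.1709]
tcp_rot: [0.001, 0.74, 0.672, 0.0]
contact_force: [-5.8, 1.4, 3.2]
grip_width: 0.0127
finger_force: 59.9
```

```bash
python3 - <<'E'
from h import *
st()
w=get_image('wrist')
s=cv2.resize(get_image('side')[140:290,330:490],(427,400),interpolation=cv2.INTER_CUBIC)
t=cv2.resize(get_image('top')[220:345,370:520],(373,311),interpolation=cv2.INTER_CUBIC)
o=np.zeros((600,800,3),np.uint8);o[:400,:427]=s;o[:311,427:]=t;o[311:600,427:]=cv2.resize(w[60:349,300:640],(373,289));cv2.imwrite('pics/f.png',o)
E
```

```text
t 12.05 p [ 0.5026 -0.2264  0.1709] yaw -5.49 zax [ 0.002 -0.    -1.   ] F [-5.81  1.41  3.21] T [ 0.27  1.44 -0.15] w 0.0127 59.87519681453705
```

Call:
send_rows(increments=[[[0,-0.002,-0.0005,0,0,0,-1],[0,-0.004,-0.0005,0,0,0,-1],[0,-0.006,-0.0005,0,0,0,-1],[0,-0.0065,-0.0005,0,0,0,-1]]])

```text
time: 12.6
position: [0.5004, -0.2263, 0.1706]
tcp_rot: [0.002, 0.74, 0.673, 0.002]
contact_force: [3.5, 0.0, -5.2]
grip_width: 0.0127
finger_force: 58.8
```

```bash
python3 -c "
from h import *
st()"
```

```text
t 12.6 p [ 0.5004 -0.2263  0.1706] yaw -5.47 zax [ 0.005 -0.001 -1.   ] F [ 3.49  0.01 -5.16] T [-0.05 -0.7  -0.15] w 0.0127 58.752188086509705
```

The pull was resisted after about 2 mm, so the tongue is behind the lip. I return it against the uprights and settle the weight on the floor of the channel.

Call:
send_rows(increments=[[[0,0.002,0,0,0,0,-1],[0,0.004,0.001,0,0,0,-1],[0,0.005,0.0015,0,0,0,-1],[0,0.005,0.0015,0,0,0,-1]]])

```text
time: 13.0
position: [0.5007, -0.2263, 0.1698]
tcp_rot: [0.0, 0.74, 0.672, -0.0]
contact_force: [-4.3, -0.9, 4.1]
grip_width: 0.0131
finger_force: 60.0
```

```bash
python3 -c "
from h import *
st()"
```

```text
t 13.0 p [ 0.5007 -0.2263  0.1698] yaw -5.5 zax [-0.001 -0.001 -1.   ] F [-4.26 -0.93  4.12] T [-0.03  0.49 -0.01] w 0.0131 59.97425973415375
```

View pics/f.png

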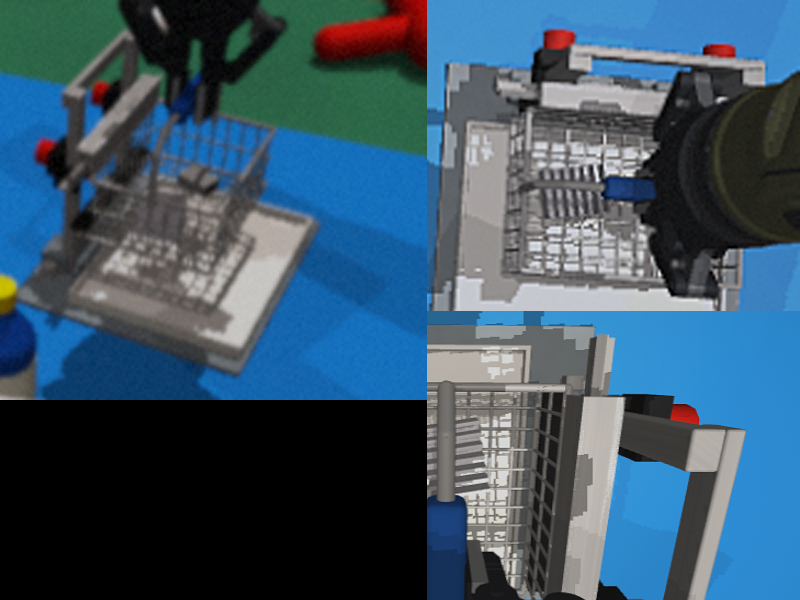

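The composite shows the basket's hook strip over the rail against the uprights, both parts still in the basket and everything else undisturbed. I relieve the press and see whether the weight rests on the rail.

Call:
send_rows(increments=[[[0,-0.001,-0.0006,0,0,0,-1],[0,-0.0015,-0.0006,0,0,0,-1],[0,-0.0015,-0.0006,0,0,0,-1]]])

```text
time: 13.3
position: [0.5007, -0.2263, 0.1698]
tcp_rot: [0.001, 0.74, 0.672, 0.0]
contact_force: [-2.0, -1.3, 1.4]
grip_width: 0.013
finger_force: 59.7
```

```bash
python3 - <<'E'
from h import *
st()
c=camera_info('wrist');im=get_image('wrist')
# blue grip centre along its length relative to TCP and rail end
O=np.array([.5027-.0,-.2263])
print(proj(c,[[0.501+0.0698,-.2263-.0068,.18]]))
E
```

```text
t 13.3 p [ 0.5007 -0.2263  0.1698] yaw -5.49 zax [ 0.001 -0.    -1.   ] F [-2.05 -1.26  1.42] T [-0.12  0.02  0.03] w 0.013 59.71671760082245
[[510.15237417 347.48834398]]
```

```bash
python3 - <<'E'
from h import *
c=camera_info('wrist');a=np.radians(-5.5);Y=np.array([-np.sin(a),np.cos(a)])
f=lambda u,v:(300+(u-427)*340/373,60+(v-311))
for n,p,z in(('rail lip end',(601,335),.128),('rail R',(613,337),.128),('bridge L',(588,397),.137),('bridge R',(624,398),.137)):
  P=plane(c,[f(*p)],z)[0];print(n,P.round(4),'along y from tcp',((P[:2]-[.5007,-.2263])@Y).round(4))
T=camera_info('top')
g=lambda u,v:(370+(u-427)*150/373,220+v*125/311)
for n,p,z in(('rail end',(498,85),.128),('bridge end',(541,93),.137),('upr',(603,65),.18)):
  P=plane(T,[g(*p)],z)[0];print(n,P.round(4),((P[:2]-[.5007,-.2263])@Y).round(4))
E
```

```text
rail lip end [ 0.5699 -0.1391  0.128 ] along y from tcp 0.0935
rail R [ 0.5746 -0.1402  0.128 ] along y from tcp 0.0927
bridge L [ 0.5618 -0.1636  0.137 ] along y from tcp 0.0683
bridge R [ 0.5756 -0.1652  0.137 ] along y from tcp 0.068
rail end [ 0.577  -0.1373  0.128 ] 0.0959
bridge end [ 0.57   -0.1635  0.137 ] 0.0691
upr [ 0.5806 -0.1936  0.18  ] 0.0402
```

The strip is 25–27 mm inside the rail's end against 25 mm nominal, so the basket is centred within about 2 mm. The rail bears the weight, so I release.

Call:
send_rows(increments=[[[0,0,0,0,0,0,-0.5],[0,0,0,0,0,0,-0.3],[0,0,0,0,0,0,0],[0,0,0,0,0,0,0],[0,0,0,0,0,0,0],[0,0,0,0,0,0,0]]])

```text
time: 13.95
position: [0.5003, -0.226, 0.1696]
tcp_rot: [-0.0, 0.74, 0.672, 0.0]
contact_force: [0.2, -0.0, 0.3]
grip_width: 0.0429
finger_force: 0.0
```

```bash
python3 -c "
from h import *
st()"
```

```text
t 13.95 p [ 0.5003 -0.226   0.1696] yaw -5.48 zax [ 0.  0. -1.] F [ 0.15 -0.    0.3 ] T [ 0.05 -0.   -0.01] w 0.0429 0.0
```

Call:
send_rows(increments=[[[0,0,-0.015,0,0,0,0],[0,0,-0.04,0,0,0,0],[0,0,-0.08,0,0,0,0],[0,0,-0.13,0,0,0,0],[0,0,-0.19,0,0,0,0],[0,0,-0.25,0,0,0,0],[0,0,-0.25,0,0,0,0],[0,0,-0.25,0,0,0,0]]])

```text
time: 14.75
position: [0.5009, -0.2264, 0.321]
tcp_rot: [0.001, 0.74, 0.672, 0.001]
contact_force: [-1.3, 0.4, -0.5]
grip_width: 0.043
finger_force: 0.0
```

```bash
python3 - <<'E'
from h import *
st();c=camera_info('wrist');im=get_image('wrist');b=im.astype(int)
# expected grip centre from last grasp; compare with blue blob
e=[.5007,-.2263,.1745];p=proj(c,[e])[0];print('exp',p)
m=((b[...,0]>70)&(b[...,0]>b[...,2]+50)&(b[...,0]>b[...,1]*1.6)).astype(np.uint8)
m=cv2.morphologyEx(m,cv2.MORPH_OPEN,np.ones((3,3)))
for k in cv2.findContours(m,0,2)[0]:
    if 150<cv2.contourArea(k)<8000:
        r=cv2.minAreaRect(k);q=plane(c,cv2.boxPoints(r),.1745);print(np.round(r[0],1),np.round(r[1],1),r[2],q.mean(0).round(4))
cv2.imwrite('pics/end.png',im);cv2.imwrite('pics/endside.png',get_image('side'))
a=cv2.imread('pics/side0.png');d=cv2.absdiff(a,cv2.imread('pics/endside.png')).max(2)
print('bottle/board/brush diff',d[240:285,322:345].mean(),d[298:338,372:432].mean(),d[255:275,212:245].mean())
E
```

```text
t 14.75 p [ 0.5009 -0.2264  0.321 ] yaw -5.49 zax [ 0.003 -0.001 -1.   ] F [-1.28  0.44 -0.47] T [ 0.02  0.01 -0.04] w 0.043 0.0
exp [314.96938498 230.37355987]
[314.5 229. ] [86. 17.] 90.0 [ 0.5003 -0.2264  0.1745]
[192.   16.5] [15. 32.] 90.0 [ 0.4338 -0.0724  0.1745]
bottle/board/brush diff 11.914975845410629 34.806666666666665 7.5181818181818185
```

```bash
python3 - <<'E'
from h import *
a=cv2.imread('pics/top0.png');b=get_image('top')
for n,(x0,x1,y0,y1) in dict(board=(280,340,298,388),bottle=(290,340,238,285),brush=(290,335,125,236)).items():
    t=a[y0+6:y1-6,x0+6:x1-6];r=cv2.matchTemplate(cv2.Canny(b[y0:y1,x0:x1],60,150),cv2.Canny(t,60,150),cv2.TM_CCOEFF_NORMED);_,v,_,l=cv2.minMaxLoc(r);print(n,round(v,2),np.array(l)-6,cv2.absdiff(a[y0:y1,x0:x1],b[y0:y1,x0:x1]).mean())
E
```

```text
board 0.85 [0 0] 23.533703703703704
bottle 0.95 [0 0] 8.77531914893617
brush 0.92 [0 0] 9.293426760093427
```

Nothing else has moved (the board differs only by shadow), and the basket stayed put after release. I hand in.

```bash
python3 -c "
from h import *
st();print(hand_in())"
```

```text
t 14.9 p [ 0.4996 -0.2258  0.3184] yaw -5.48 zax [-0.002  0.001 -1.   ] F [-0.08  0.56 -0.59] T [ 0.   -0.02  0.02] w 0.0426 0.0
the job is handed in; nothing more can be done
None
```

The basket hangs on the drying rack's rail behind the lip, within about 2 mm of the middle, parts in it when last viewed just before release and nothing else moved; handed in at 14.9 s, no verdict returned.

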